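# Put the harmonicas away in their fitted cradles

### The job

Put the three harmonicas away, each in the walnut cradle made for its length: the shortest in the shortest cradle, the middle one in the middle cradle, the longest in the longest. Set each down gently, the same way up as it lies now, flat on the felt between the end blocks and in line with its cradle, centred across its width to within about a centimetre. Leave the jar, the pick box, the capo and the steel tube where they stand.

Things in the scene. Friction and masses are not known exactly. Their poses are not given: they have to be found in the camera images.
- harp_short: The shortest of three loose harmonicas: two steel cover plates over a wooden comb, 75 mm long (its x axis), 27 mm wide across the comb (y), 20 mm high. Origin: centre of its underside; z up. It lies flat on the bench; the comb, the widest part, is 6 to 14 mm above the underside, the covers above and below it are 25 mm wide and 12 mm shorter.
- harp_middle: The middle-sized of three loose harmonicas: two steel cover plates over a wooden comb, 102 mm long (its x axis), 27 mm wide across the comb (y), 20 mm high. Origin: centre of its underside; z up. It lies flat on the bench; the comb, the widest part, is 6 to 14 mm above the underside, the covers above and below it are 25 mm wide and 12 mm shorter.
- harp_long: The longest of three loose harmonicas: two steel cover plates over a wooden comb, 140 mm long (its x axis), 27 mm wide across the comb (y), 20 mm high. Origin: centre of its underside; z up. It lies flat on the bench; the comb, the widest part, is 6 to 14 mm above the underside, the covers above and below it are 25 mm wide and 12 mm shorter.
- cradle_short: The shortest of three walnut cradles with grey felt, fixed to the bench, 115 mm long over all (its x axis), 51 mm wide (y). A flat floor 4 mm above the bench lies between two end blocks 12 mm thick and 16 mm high; the clear gap between the blocks is 91 mm. The two long sides (towards +y and -y) are open, without rims. Origin: centre of its underside, on the bench; z up.
- cradle_middle: The middle-sized of three walnut cradles with grey felt, fixed to the bench, 142 mm long over all (its x axis), 51 mm wide (y). A flat floor 4 mm above the bench lies between two end blocks 12 mm thick and 16 mm high; the clear gap between the blocks is 118 mm. The two long sides (towards +y and -y) are open, without rims. Origin: centre of its underside, on the bench; z up.
- cradle_long: The longest of three walnut cradles with grey felt, fixed to the bench, 180 mm long over all (its x axis), 51 mm wide (y). A flat floor 4 mm above the bench lies between two end blocks 12 mm thick and 16 mm high; the clear gap between the blocks is 156 mm. The two long sides (towards +y and -y) are open, without rims. Origin: centre of its underside, on the bench; z up.
- jar: Bystander: frosted glass jar with a metal twist cap, 62 mm across, 72 mm high. Loose. Origin: centre of its underside, on the bench.
- pick_box: Bystander: closed walnut pick box, 87 x 62 x 35 mm. Loose. Origin: centre of its underside, on the bench.
- capo: Bystander: black capo lying flat, 80 mm long (x), about 45 mm wide (y), 16 mm high. Loose. Origin: centre of its underside, on the bench.
- tube: Bystander: upright steel guitar slide, a tube 29 mm across and 60 mm high. Loose. Origin: centre of its underside, on the bench.
Not all that is in view belongs to the job. What is shaped like the harp_middle but blue or green is not meant.

How it is judged:
At the end, for the whole second after the job is handed in: Each harmonica lies right way up (0.12 rad) in the cradle of its own length: centre within 11 mm along and 13 mm across, underside 1 to 8 mm above the cradle's, long axis within 0.2 rad of the cradle's (either way round), released and at rest (under 0.02 m/s) (x of harp_short in the frame of cradle_short between -0.011 and 0.011 m and y of harp_short in the frame of cradle_short between -0.013 and 0.013 m and z of harp_short in the frame of cradle_short between 0.001 and 0.008 m and angle between the x axis of harp_short and the x axis of cradle_short, either way round below 0.2 rad and angle between each of harp_short, harp_middle, harp_long's own z axis and vertical below 0.12 rad and linear speed of each of harp_short, harp_middle, harp_long below 0.02 m/s and contact force between the fingers and harp_short below 0.05 N and x of harp_middle in the frame of cradle_middle between -0.011 and 0.011 m and y of harp_middle in the frame of cradle_middle between -0.013 and 0.013 m and z of harp_middle in the frame of cradle_middle between 0.001 and 0.008 m and angle between the x axis of harp_middle and the x axis of cradle_middle, either way round below 0.2 rad and contact force between the fingers and harp_middle below 0.05 N and x of harp_long in the frame of cradle_long between -0.011 and 0.011 m and y of harp_long in the frame of cradle_long between -0.013 and 0.013 m and z of harp_long in the frame of cradle_long between 0.001 and 0.008 m and angle between the x axis of harp_long and the x axis of cradle_long, either way round below 0.2 rad and contact force between the fingers and harp_long below 0.05 N); the robot touches nothing.
It fails at once if the shortest harmonica is dropped: falling free, its underside more than 40 mm above the bench (height (world z) of harp_short above 0.04 m and contact force between anything else and harp_short below 0.02 N and linear speed of harp_short above 0.3 m/s).
It fails at once if the middle-sized harmonica is dropped: falling free, its underside more than 40 mm above the bench (height (world z) of harp_middle above 0.04 m and contact force between anything else and harp_middle below 0.02 N and linear speed of harp_middle above 0.3 m/s).
It fails at once if the longest harmonica is dropped: falling free, its underside more than 40 mm above the bench (height (world z) of harp_long above 0.04 m and contact force between anything else and harp_long below 0.02 N and linear speed of harp_long above 0.3 m/s).
It fails at once if the jar, pick box, capo or steel tube is pushed more than 20 mm or knocked over (distance of any of jar, pick_box, capo, tube from where it was at the start of the episode above 0.02 m or angle between any of jar, pick_box, capo, tube's own z axis and vertical above 0.5 rad).
It also fails if it takes over 83 s, if anything falls off the work surface, if the arm or the gripper's body presses on something with over 40 N, if the wrist force passes 120 N, or if a joint passes its speed limit or range.

### The arm

A 7-joint arm with a two-finger parallel gripper is mounted at the origin on the work surface. World frame = base frame: x ahead of the robot, y to its left, z up, the work surface at z = 0. Lengths are in m, angles in rad, forces in N, time in s.
With the tool pointing down it reaches from about 0.4 to 0.85 m from the base axis. Payload 4.5 kg.
Tool frame: the origin (TCP) lies between the finger pads; the fingertips stand 25 mm ahead of it and the grasp point (between the pads) lies 6 mm ahead of it (env.tip_extent is the distance from the TCP to the fingertips, in m); z points along the fingers, y is the line along which they close (so a half turn about z gives the same grasp; the last joint's range is limited). The gripper opens to 85 mm and grips with 20 to 120 N. Pads are 22 mm wide; open, the fingers measure 114 mm over their backs; the gripper's body (76 mm by 85 mm) begins 54 mm behind the grasp point. The pads swing forward as they close: fully open they stand 13 mm farther back than shut.
Start: joints at [-1.297, 0.689, -0.195, 1.565, 0.157, 0.902, -0.215], TCP at [0.148, 0.607, 0.256] pointing down, gripper open.
Joint ranges: [-3.01, 3.01], [-0.46, 2.08], [-1.47, 1.51], [0.13, 2.56], [-1, 4.14], [0.04, 2.09], [-2.66, 2.66]. Speed limits (rad/s): [2.57, 2.57, 3.14, 3.14, 3.14, 3.14, 3.14].

### API

Orientations are given as a rotation vector (axis times angle).
In Python, from station import env gives the robot as it stands. The module is installed in compiled form; this text tells all that it offers.
- The arm moves only by the tool step_arm, never from a script. Its arguments are lists of equal length, an entry for each row: "xyz": the shift along the tool's x, y, z scaled (see below), a list of three; "rot": the turn, a rotation vector about the tool's x, y, z scaled (see below), a list of three. In form: {"xyz": [[x, y, z], ...], "rot": [[ax, ay, az], ...]}. A call has 1 to 10 rows; each row shifts and turns the commanded pose from where the row before left it, along the tool's axes as they then stand; what a row does not reach is not made up. The controller multiplies each number of a shift by 250 mm and each number of a turn by 45 degrees. A row lasts 1/8 s, in which the tool goes at most 62.5 mm and 10.7 degrees, less where a joint would pass 70% of its speed; a pose out of reach is approached as far as the arm can. A call with a number of a shift or a turn outside -1 to 1 is refused whole. A call with a gripper value outside its range is refused whole. "grip" is the opening, from -1 (shut) to 1 (fully open), set as the call begins (left out, the last holds). The fingers move at their own pace and stop on an object; "grip_force" is the grip in N (left out, the last holds). Time passes only in rows, so rows that do not move let the fingers close. It gives the time, the measured TCP pose, the force, the opening and the grip force at its end, in the units of the state.
- env.sense(): the state, without advancing time (a new reading comes with each control period).
- env.snapshot(name): name is "scene" or "top" or "wrist"; returns a dict with "image" (400x640x3 uint8, red, green, blue), "range_z" (400x640 float32, m along the optical axis (not along the pixel's ray), 0 where there is no reading), "intrinsics" (3x3 intrinsics, pixels), "R" (3x3) and "t" (3): a world point X has camera coordinates R X + t; the wrist camera has in their place "T_tool_cam" (4x4, takes a point from camera to tool coordinates, whose origin is the TCP and whose axes are the flange's). Camera axes: x right, y down, z forward; pixel columns grow to the right and rows downward; lengths in m; the calibration is good to about 2 mm. A picture is of the moment at which its call begins: read the wrist's pose just before it.
- env.sign_off(): hands the job in; it is judged then, once.
The state is a dict: "time_s": time; "joint_pos": joint angles; "joint_vel": joint speeds; "tau": joint torques, N m; "eef_pos": TCP position; "ee_rot": TCP orientation; "wrist_force": force on the tool from outside, world axes, zero at the start; "moment": the same for the moment, N m; "finger_gap": finger opening in m; "gripper_force": force on a finger pad.
Only numpy, scipy, OpenCV 4.12 (cv2) and the standard library are available. Lean on these libraries where they do the work, as an engineer would, in place of code of your own. Each camera call takes 0.05 s, during which the arm holds its last target. There are 200 camera calls.

## Working session

There is one attempt and no reset: what is moved stays moved. The work goes in short steps, Python scripts to look and compute and a tool call to move; the robot and the scene stay as the last step left them, time stands still between calls to the robot, and variables do not carry over. Pictures are saved under pics/ and viewed, at most 14 in all, crops included, and the job is handed in when it is done.

Besides the shell and the picture viewer there is one more tool, called after ">>>" as name(argument=value, ...) on one line, values as JSON. step_arm: Moves the arm, as the interface text tells. Its arguments: {"type":"object","properties":{"xyz":{"type":"array","items":{"type":"array","items":{"type":"number","minimum":-1,"maximum":1}}},"rot":{"type":"array","items":{"type":"array","items":{"type":"number","minimum":-1,"maximum":1}}},"grip":{"type":"number"},"grip_force":{"type":"number"}},"required":["xyz","rot"]}

```bash
mkdir -p pics
python3 - <<'E'
from station import env
import cv2,numpy as np
s=env.sense();print({k:np.round(v,3) for k,v in s.items()})
for n in("scene","top"):
    d=env.snapshot(n);np.savez(n+".npz",**d);cv2.imwrite(f"pics/{n}0.png",d["image"][...,::-1])
    print(n,d["intrinsics"],d["R"],d["t"])
E
```

```text
{'time_s': np.float64(0.0), 'joint_pos': array([-1.297,  0.69 , -0.194,  1.566,  0.157,  0.902, -0.215]), 'joint_vel': array([-0.001, -0.002, -0.   , -0.   , -0.001,  0.   , -0.   ]), 'tau': array([ 1.0000e-03, -5.3962e+01, -1.2670e+00, -1.5854e+01,  9.0000e-03,
        9.0000e-03,  0.0000e+00]), 'eef_pos': array([0.148, 0.607, 0.255]), 'ee_rot': array([-3.760e-01, -3.119e+00,  3.000e-03]), 'wrist_force': array([0.376, 0.048, 0.577]), 'moment': array([ 0.005, -0.028,  0.002]), 'gripper_force': np.float64(0.0), 'finger_gap': np.float64(0.086)}
scene [[483.11965147   0.         314.7475562 ]
 [  0.         483.11965147 206.59162135]
 [  0.           0.           1.        ]] [[ 0.10638284  0.99432323  0.00200242]
 [ 0.7892512  -0.0832169  -0.6084057 ]
 [-0.60478528  0.06630434 -0.79362365]] [-0.06889759 -0.47350314  1.6418078 ]
top [[467.02918788   0.         319.04854234]
 [  0.         467.02918788 200.68789148]
 [  0.           0.           1.        ]] [[-0.02134079 -0.99946118  0.02493826]
 [-0.99783138  0.0197392  -0.0627926 ]
 [ 0.06226651 -0.02622422 -0.99771498]] [-5.81423889e-04  5.97042407e-01  1.20496084e+00]
```

View pics/top0.png

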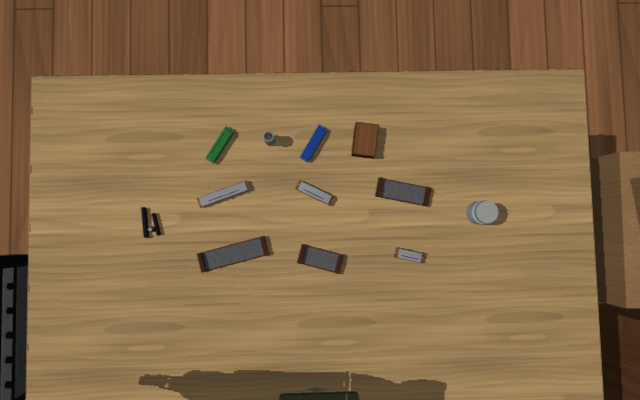

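View pics/scene0.png

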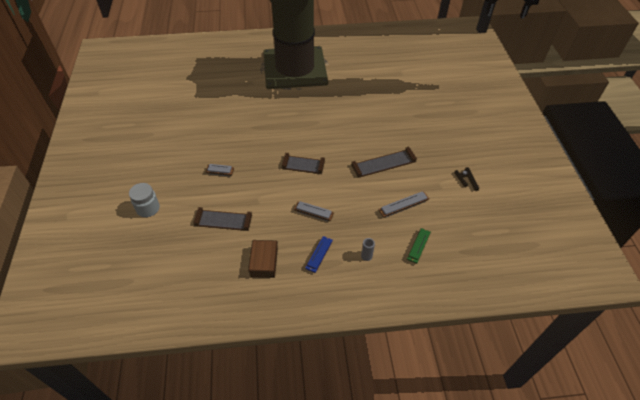

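Top view: the harmonicas are long (224,194), middle (315,193) and short (410,255). The cradles are long (234,254), short (322,258) and middle (404,192). Pick box (366,140), tube (269,138), capo (150,222) and jar (485,212) are the bystanders; the blue and green pieces are decoys. The scene view agrees.

```bash
cat > h.py <<'E'
import numpy as np,cv2
def cast(d,uv,z):
    K,R,t=d["intrinsics"],d["R"],d["t"];c=-R.T@t
    uv=np.asarray(uv,float).reshape(-1,2)
    r=np.c_[uv,np.ones(len(uv))]@np.linalg.inv(K).T@R
    return (c+r*((z-c[2])/r[:,2])[:,None])[:,:2]
def world(d):
    K,R,t=d["intrinsics"],d["R"],d["t"];v,u=np.mgrid[:400,:640]
    p=np.stack([u,v,np.ones_like(u)],-1)@np.linalg.inv(K).T*d["range_z"][...,None]
    return (p-t)@R
def rect(P):
    (c,s,a)=cv2.minAreaRect((P*1000).astype(np.float32)); 
    if s[0]<s[1]: s=s[::-1];a+=90
    return np.round(np.r_[c,s],1),round((a+90)%180-90,1)
E
python3 - <<'E'
from station import env
from h import *
print("tip",env.tip_extent)
for n,seeds in (("top",dict(hl=(224,194),hm=(315,193),hs=(410,255),cl=(234,254),cs=(322,258),cm=(404,192),box=(366,140),tube=(269,138),capo=(150,222),jar=(485,212),green=(220,145),blue=(315,143))),
 ("scene",dict(hl=(404,204),hm=(314,211),hs=(219,170),cl=(384,162),cs=(303,164),cm=(222,219)))):
    d=np.load(n+".npz");W=world(d)
    bg=cv2.medianBlur(d["image"],5)
    print(n,"bench z",np.median(W[150:250,330:370,2]) if n=="top" else np.median(W[170:200,250:280,2]))
    m=((W[...,2]>.0035)&(d["range_z"]>0)).astype(np.uint8)
    k,l,st,ce=cv2.connectedComponentsWithStats(m)
    for q,(u,v) in seeds.items():
        w=l[v-4:v+5,u-4:u+5];w=w[w>0]
        if not len(w): print(q,"none");continue
        i=np.bincount(w).argmax();M=l==i
        zz=W[M][:,2];h={'h':.013,'c':.010}.get(q[0],.02) if len(q)==2 else .02
        uv=np.argwhere(M)[:,::-1]
        print(q,len(uv),"ztop",np.round(np.percentile(zz,[10,50,95])*1e3,1),"depthrect",*rect(W[M][:,:2]),"cast",*rect(cast(d,uv,h)))
E
```

```text
tip 0.025
top bench z 0.0007461347853217714
hl 580 ztop [13.8 19.6 24. ] depthrect [619.6 240.2 148.1  34.4] -72.1 cast [619.  238.9 146.4  34.4] -72.1
hm 419 ztop [13.5 19.3 24.1] depthrect [622.   -1.3 105.5  33.1] 62.4 cast [621.3  -1.3 104.9  33.1] 62.2
hs 317 ztop [12.  19.5 24.5] depthrect [ 450.6 -244.2   81.    33.9] 74.8 cast [ 450.7 -243.8   82.9   33.7] 74.8
cl 1008 ztop [ 4.1  6.2 17.5] depthrect [462.9 214.9 185.7  62.9] -74.6 cast [463.1 214.  184.6  62.6] -74.7
cs 673 ztop [ 4.2  6.7 18.5] depthrect [445.3 -15.3 127.8  66.5] 77.6 cast [445.6 -15.1 127.2  66.2] 77.7
cm 849 ztop [ 4.1  6.7 18.4] depthrect [ 617.2 -236.2  156.7   59.4] 78.6 cast [ 616.7 -235.1  156.1   59.2] 78.6
box 840 ztop [31.4 35.4 39.5] depthrect [ 758.5 -137.1   97.1   75.6] -1.8 cast [ 755.6 -135.2   95.9   74.3] -1.7
tube 131 ztop [ 9.8 44.2 61.6] depthrect [764.6 117.6  41.6  28.3] 62.5 cast [764.8 116.7  37.3  34.2] -0.9
capo 305 ztop [ 7.7 12.7 17.4] depthrect [553.8 429.7  78.9  42.7] 11.1 cast [553.3 425.4  78.4  43.7] 9.5
jar 656 ztop [19.8 71.  75.8] depthrect [ 556.3 -447.1   82.1   79.5]
[... 259 characters left out ...]
 ] -32.5
scene bench z -0.001043796219674863
hl 540 ztop [ 9.4 17.8 22. ] depthrect [621.  235.9 141.8  38.2] -70.0 cast [625.2 236.4 142.3  36.1] -69.9
hm 416 ztop [ 9.9 17.5 21.6] depthrect [618.1   0.9 102.1  41.7] 64.9 cast [621.7  -0.7 102.7  38. ] 64.5
hs 265 ztop [ 8.4 17.1 21.3] depthrect [ 449.7 -248.4   81.7   38.8] 67.8 cast [ 453.  -247.2   79.5   38. ] 75.1
cl 286 ztop [ 3.8  5.5 16.1] depthrect [475.3 182.5 115.6  53.2] -77.8 cast [475.3 180.3 114.2  58.5] -77.1
cs 205 ztop [ 3.8  6.  17.1] depthrect [452.7   7.8  73.5  56.3] 71.9 cast [454.4   7.8  73.8  60.3] 74.5
cm 548 ztop [ 3.8  5.9 17.3] depthrect [ 620.1 -236.3  143.7   53.7] 76.7 cast [ 620.1 -236.6  144.5   58.8] 78.0
```

```bash
cat >> h.py <<'E'
from scipy.spatial.transform import Rotation as Ro
def mom(P):
    c=P.mean(0);w,v=np.linalg.eigh(np.cov((P-c).T));a=np.degrees(np.arctan2(v[1,1],v[0,1]))
    return np.round(c*1000,1),round((a+90)%180-90,1),np.round(np.sqrt(12*w[::-1])*1000,1)
def plan(s,xyz,az):
    "print turn about tool z (units), then shift in tool axes (units) after the turn; az = azimuth of tool y, deg"
    R=Ro.from_rotvec(s["ee_rot"]).as_matrix()
    Y=R[:,1];now=np.degrees(np.arctan2(Y[1],Y[0]));da=(az-now+90)%180-90
    a=np.radians(now+da);y=np.array([np.cos(a),np.sin(a),0]);z=np.array([0,0,-1.]);T=np.c_[np.cross(y,z),y,z]
    print("now",np.round(s["eef_pos"],4),"az",round(now,2),"tilt",np.round(R[:,2],3),"force",np.round(s["wrist_force"],1),"gap",s["finger_gap"].round(4),"t",s["time_s"].round(2))
    print("full rot/45deg",np.round(Ro.from_matrix(R.T@T).as_rotvec()/np.radians(45),3),"shift/250mm",np.round(T.T@(np.array(xyz)-s["eef_pos"])/.25,3))
E
python3 - <<'E'
from station import env
from h import *
d=np.load("top.npz");im=cv2.cvtColor(d["image"],cv2.COLOR_RGB2HSV)
for q,(u,v,r) in dict(hl=(224,194,32),hm=(315,193,25),hs=(410,255,20),cl=(234,254,42),cs=(322,258,30),cm=(404,192,34)).items():
    sub=im[v-r:v+r,u-r:u+r].astype(int)
    m=((sub[...,1]<60) if q[0]=='h' else (sub[...,2]<100)).astype(np.uint8)
    k,l,st,_=cv2.connectedComponentsWithStats(m);i=1+st[1:,4].argmax()
    uv=np.argwhere(l==i)[:,::-1]+[u-r,v-r]
    P=cast(d,uv,.018 if q[0]=='h' else .008)
    print(q,len(uv),*mom(P),*rect(P))
plan(env.sense(),[.620,.239,.18],18)
E
```

```text
hl 482 [620.6 238. ] -71.1 [127.8  25.5] [620.6 237.7 128.1  25.7] -71.1
hm 332 [619.3  -1.2] 63.1 [90.  25.4] [619.4  -1.6  90.3  25.6] 63.6
hs 232 [ 449.9 -246.3] 76.7 [64.  24.7] [ 450.  -246.4   64.3   24.9] 76.3
cl 1444 [464. 211.] -76.6 [192.4  51. ] [463.6 210.4 192.   52.9] -76.6
cs 929 [444.9 -17.5] 74.3 [124.5  51.2] [444.9 -17.7 125.1  52. ] 74.0
cm 1078 [ 616.6 -239.7] 77.9 [150.8  51. ] [ 616.8 -240.1  151.4   51.6] 77.8Traceback (most recent call last):
  File "<stdin>", line 11, in <module>
  File "h.py", line 24, in plan
    print("now",np.round(s["eef_pos"],4),"az",round(now,2),"tilt",np.round(R[:,2],3),"force",np.round(s["wrist_force"],1),"gap",s["finger_gap"].round(4),"t",s["time_s"].round(2))
                                                                                                                                ^^^^^^^^^^^^^^^^^^^^^
AttributeError: 'float' object has no attribute 'round'
```

```bash
sed -i 's/s\["finger_gap"\].round(4)/round(float(s["finger_gap"]),4)/;s/s\["time_s"\].round(2)/round(float(s["time_s"]),2)/' h.py
python3 - <<'E'
from station import env
from h import *
d=np.load("top.npz");im=cv2.cvtColor(d["image"],cv2.COLOR_RGB2HSV)
for q,(u,v,r) in dict(cl=(234,254,42),cs=(322,258,30),cm=(404,192,34)).items():
    sub=im[v-r:v+r,u-r:u+r].astype(int)
    m=((sub[...,1]<70)&(sub[...,2]<120)).astype(np.uint8)
    k,l,st,_=cv2.connectedComponentsWithStats(m);i=1+st[1:,4].argmax()
    uv=np.argwhere(l==i)[:,::-1]+[u-r,v-r]
    P=cast(d,uv,.004)
    print(q,len(uv),*mom(P),*rect(P))
plan(env.sense(),[.620,.238,.18],19)
E
```

```text
cl 1041 [463.3 215.7] -76.3 [155.3  45.6] [463.4 215.4 155.1  45.6] -76.4
cs 595 [445.7 -12.9] 74.4 [90.  45.5] [445.8 -12.8  90.   45.5] 74.0
cm 739 [ 617.9 -237.1] 78.0 [116.6  45.4] [ 617.8 -237.2  116.8   45.2] 77.6
now [0.1484 0.6066 0.2556] az 76.27 tilt [-0.    -0.002 -1.   ] force [0.2 0.2 0.1] gap 0.0855 t 0.1
full rot/45deg [-2.000e-03  1.000e-03  1.273e+00] shift/250mm [-2.008  1.304  0.302]
```

>>> step_arm(xyz=[[0,0,0],[0,0,0],[0,0,0],[0,0,0],[0,0,0],[0,0,0]], rot=[[0,0,0.21],[0,0,0.21],[0,0,0.21],[0,0,0.21],[0,0,0.21],[0,0,0.21]], grip=1, grip_force=40)

```text
time_s: 0.85
eef_pos: [0.1483, 0.6068, 0.2558]
ee_rot: [1.818, 2.561, -0.002]
wrist_force: [0.4, 0.2, 0.5]
finger_gap: 0.0853
gripper_force: 0.0
```

>>> step_arm(xyz=[[-0.2,0.13,0.03],[-0.2,0.13,0.03],[-0.2,0.13,0.03],[-0.2,0.13,0.03],[-0.2,0.13,0.03],[-0.2,0.13,0.03],[-0.2,0.13,0.03],[-0.2,0.13,0.03],[-0.2,0.13,0.03],[-0.2,0.13,0.03]], rot=[[0,0,0],[0,0,0],[0,0,0],[0,0,0],[0,0,0],[0,0,0],[0,0,0],[0,0,0],[0,0,0],[0,0,0]])

```text
time_s: 2.1
eef_pos: [0.6231, 0.2435, 0.1806]
ee_rot: [-1.811, -2.566, 0.001]
wrist_force: [1.1, 0.2, 0.7]
finger_gap: 0.0852
gripper_force: 0.0
```

```bash
cat >> h.py <<'E'
def wristcam(env):
    s=env.sense();d=env.snapshot("wrist");T=np.eye(4);T[:3,:3]=Ro.from_rotvec(s["ee_rot"]).as_matrix();T[:3,3]=s["eef_pos"]
    A=np.linalg.inv(T@d["T_tool_cam"]);return s,dict(d,R=A[:3,:3],t=A[:3,3])
def blobs(d,kind):
    im=cv2.cvtColor(d["image"],cv2.COLOR_RGB2HSV).astype(int)
    m=((im[...,1]<60)&(im[...,2]>110)) if kind=='h' else ((im[...,1]<70)&(im[...,2]<120))
    k,l,st,_=cv2.connectedComponentsWithStats(m.astype(np.uint8))
    for i in range(1,k):
        if st[i,4]>1500:
            uv=np.argwhere(l==i)[:,::-1];P=cast(d,uv,.018 if kind=='h' else .004);print(kind,st[i],*mom(P),*rect(P))
E
python3 - <<'E'
from station import env
from h import *
s,d=wristcam(env);cv2.imwrite("pics/w1.png",d["image"][...,::-1])
plan(s,[.620,.238,.028],18.9)
blobs(d,'h');blobs(d,'c')
E
```

```text
now [0.6231 0.2435 0.1806] az 19.57 tilt [-0.001  0.    -1.   ] force [1.1 0.2 0.7] gap 0.0852 t 2.1
full rot/45deg [-0.001 -0.001  0.015] shift/250mm [-0.017 -0.019  0.61 ]
h [ 308  124   25  124 2582] [619.9 245.2] -70.9 [129.8  22.8] [621.1 239.6 127.4  23.1] -71.2
c [ 135   71   55  158 6915] [461.5 222. ] -76.2 [154.3  45.2] [463.  216.2 155.7  45.4] -76.3
c [   27   253   613   147 32203] [703.8  33.3] 19.0 [726.  177.7] [700.8  66.3 832.  222.7] 19.7
```

View pics/w1.png

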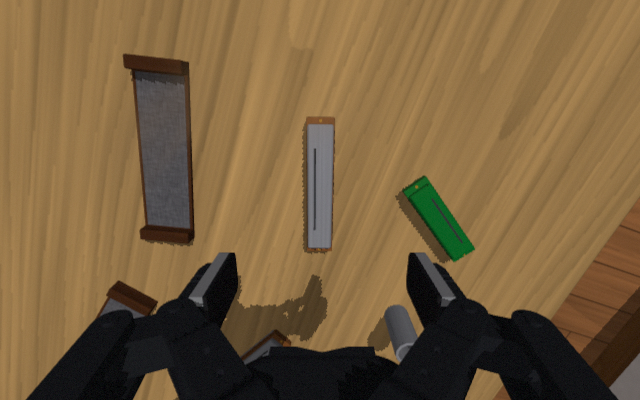

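The wrist view shows the long harmonica at (320,184), its cradle at (163,150) and the fingers straddling the line of the harmonica. The wrist and top measurements agree to about 1.5 mm.

>>> step_arm(xyz=[[-0.015,-0.015,0.2],[0,0,0.2],[0,0,0.1],[0,0,0.06],[0,0,0.04],[0,0,0.01],[0,0,0]], rot=[[0,0,0.01],[0,0,0],[0,0,0],[0,0,0],[0,0,0],[0,0,0],[0,0,0]])

```text
time_s: 3.02
eef_pos: [0.6203, 0.2403, 0.0296]
ee_rot: [1.821, 2.559, 0.002]
wrist_force: [0.4, -0.1, 0.1]
finger_gap: 0.0853
gripper_force: 0.0
```

>>> step_arm(xyz=[[0,0,0],[0,0,0],[0,0,0],[0,0,0],[0,0,0],[0,0,0],[0,0,0],[0,0,0]], rot=[[0,0,0],[0,0,0],[0,0,0],[0,0,0],[0,0,0],[0,0,0],[0,0,0],[0,0,0]], grip=-1)

```text
time_s: 4.03
eef_pos: [0.6202, 0.2402, 0.0293]
ee_rot: [1.822, 2.559, 0.001]
wrist_force: [-0.4, 0.3, 5.6]
finger_gap: 0.0258
gripper_force: 40.3
```

>>> step_arm(xyz=[[0,0,-0.03],[0,0,-0.08],[0,0,-0.15],[0,0,-0.15],[0,0,0]], rot=[[0,0,0],[0,0,0],[0,0,0],[0,0,0],[0,0,0]])

```text
time_s: 4.65
eef_pos: [0.6222, 0.2409, 0.1357]
ee_rot: [1.82, 2.556, 0.01]
wrist_force: [0.7, -0.8, -0.9]
finger_gap: 0.0255
gripper_force: 39.6
```

Run:
```python
from station import env
from h import *
s,d=wristcam(env);cv2.imwrite("pics/w2.png",d["image"][...,::-1])
plan(s,[.4633,.216,.033],13.7)
blobs(d,'c')
```

```text
now [0.6222 0.2409 0.1357] az 19.1 tilt [ 0.007  0.003 -1.   ] force [ 0.7 -0.8 -0.9] gap 0.0255 t 4.65
full rot/45deg [ 0.01  -0.001  0.12 ] shift/250mm [ 0.054 -0.641  0.411]
c [  98   64   72  184 9607] [461.  223.3] -76.3 [154.5  45.4] [462.8 216.3 155.4  45.5] -76.3
c [   55   145   535   255 38499] [665.   80.5] 19.2 [471.7 186. ] [659.5 147.9 615.8 291.5] 18.6
```

View pics/w2.png

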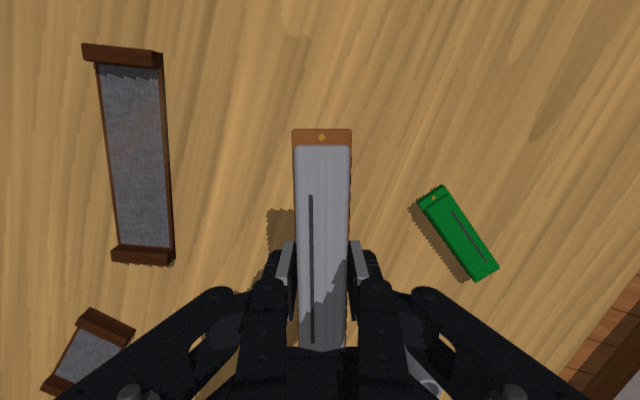

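The long harmonica is held straight in the pads (centre column 322), with the cradle at (133,155), confirmed at (463,216) mm.

>>> step_arm(xyz=[[0,0,0],[0.02,-0.16,0],[0.02,-0.16,0],[0.01,-0.16,0],[0.01,-0.16,0],[0,0,0.15],[0,0,0.12],[0,0,0.04],[0,0,0],[0,0,0]], rot=[[0.01,0,0.12],[0,0,0],[0,0,0],[0,0,0],[0,0,0],[0,0,0],[0,0,0],[0,0,0],[0,0,0],[0,0,0]])

```text
time_s: 5.95
eef_pos: [0.4607, 0.2166, 0.0558]
ee_rot: [-1.938, -2.467, 0.008]
wrist_force: [-0.2, -0.4, -3.0]
finger_gap: 0.0258
gripper_force: 39.8
```

Run:
```python
from station import env
from h import *
plan(env.sense(),[.463,.2172,.034],13.7)
```

```text
now [0.4607 0.2166 0.0558] az 13.7 tilt [-0.006 -0.002 -1.   ] force [-0.2 -0.4 -3. ] gap 0.0258 t 5.95
full rot/45deg [-0.008  0.    -0.   ] shift/250mm [0.    0.009 0.087]
```

>>> step_arm(xyz=[[0,0.009,0.03],[0,0,0.025],[0,0,0.015],[0,0,0.01],[0,0,0.006],[0,0,0],[0,0,0]], rot=[[-0.008,0,0],[0,0,0],[0,0,0],[0,0,0],[0,0,0],[0,0,0],[0,0,0]])

```text
time_s: 6.82
eef_pos: [0.4624, 0.2171, 0.0336]
ee_rot: [-1.94, -2.47, 0.002]
wrist_force: [0.4, -0.1, -1.6]
finger_gap: 0.0258
gripper_force: 39.9
```

>>> step_arm(xyz=[[0,0,0.003],[0,0,0]], rot=[[0,0,0],[0,0,0]])

```text
time_s: 7.08
eef_pos: [0.4625, 0.2171, 0.0332]
ee_rot: [-1.94, -2.47, 0.001]
wrist_force: [-0.1, -0.6, 4.9]
finger_gap: 0.0256
gripper_force: 40.4
```

>>> step_arm(xyz=[[0,0,0],[0,0,0],[0,0,0],[0,0,0],[0,0,0],[0,0,-0.1],[0,0,-0.2],[0,0,-0.2],[0,0,0]], rot=[[0,0,0],[0,0,0],[0,0,0],[0,0,0],[0,0,0],[0,0,0],[0,0,0],[0,0,0],[0,0,0]], grip=1)

```text
time_s: 8.2
eef_pos: [0.4645, 0.218, 0.1611]
ee_rot: [1.939, 2.469, 0.008]
wrist_force: [0.9, -0.1, -0.9]
finger_gap: 0.0854
gripper_force: 0.0
```

Run:
```python
from station import env
from h import *
s,d=wristcam(env);cv2.imwrite("pics/w3.png",d["image"][...,::-1])
blobs(d,'h')
plan(s,[.6193,-.0014,.18],-26.7)
```

```text
h [ 305  124   27  133 2933] [461.  219.9] -76.3 [130.6  22.8] [461.9 214.9 128.6  22.9] -76.2
now [0.4645 0.218  0.1611] az 13.69 tilt [ 0.005  0.003 -1.   ] force [ 0.9 -0.1 -0.9] gap 0.0854 t 8.2
full rot/45deg [ 0.006 -0.004  0.898] shift/250mm [-0.506  0.947 -0.076]
```

View pics/w3.png

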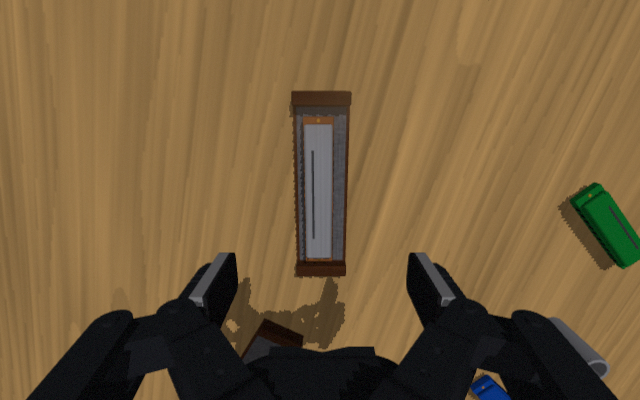

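Long harmonica sits between the blocks at (319,190), about 1–2 mm from the cradle centre. Next is the middle one.

>>> step_arm(xyz=[[0,0,0],[0,0,0],[0,0,0],[0,0,0],[-0.1,0.19,-0.015],[-0.1,0.19,-0.015],[-0.1,0.19,-0.015],[-0.1,0.19,-0.015],[-0.1,0.19,-0.015],[0,0,0]], rot=[[0.006,-0.004,0.224],[0,0,0.224],[0,0,0.224],[0,0,0.224],[0,0,0],[0,0,0],[0,0,0],[0,0,0],[0,0,0],[0,0,0]])

```text
time_s: 9.5
eef_pos: [0.6204, -0.0075, 0.1754]
ee_rot: [2.675, 1.637, -0.014]
wrist_force: [-1.0, 0.1, 0.7]
finger_gap: 0.0855
gripper_force: 0.0
```

Run:
```python
from station import env
from h import *
s,d=wristcam(env);cv2.imwrite("pics/w4.png",d["image"][...,::-1])
blobs(d,'h')
plan(s,[.6193,-.0014,.029],-26.7)
```

```text
h [   0    0   97  109 2860] [461.6 201.4] -78.3 [89.2 23.7] [460.5 202.2  92.2  24.1] -76.2
h [ 306  131   26   91 2023] [620.4   3. ] 62.9 [90.5 23.8] [619.    1.   89.8  23.5] 62.7
now [ 0.6204 -0.0075  0.1754] az -27.07 tilt [-0.005 -0.009 -1.   ] force [-1.   0.1  0.7] gap 0.0855 t 9.5
full rot/45deg [-0.     0.013 -0.008] shift/250mm [ 0.02  -0.015  0.586]
```

>>> step_arm(xyz=[[0.025,-0.015,0.2],[0,0,0.2],[0,0,0.1],[0,0,0.05],[0,0,0.035],[0,0,0],[0,0,0]], rot=[[0,0.01,0],[0,0,0],[0,0,0],[0,0,0],[0,0,0],[0,0,0],[0,0,0]])

```text
time_s: 10.42
eef_pos: [0.6186, 0.0064, 0.0313]
ee_rot: [-2.671, -1.649, -0.002]
wrist_force: [-0.1, -0.4, 0.1]
finger_gap: 0.0851
gripper_force: 0.0
```

>>> step_arm(xyz=[[0,0,0],[0,0,0],[0,0,0],[0,0,0],[0,0,0],[0,0,0],[0,0,0],[0,0,0]], rot=[[0,0,0],[0,0,0],[0,0,0],[0,0,0],[0,0,0],[0,0,0],[0,0,0],[0,0,0]], grip=-1)

```text
time_s: 11.42
eef_pos: [0.6185, 0.0062, 0.0308]
ee_rot: [-2.671, -1.649, -0.001]
wrist_force: [0.8, -0.7, 5.6]
finger_gap: 0.0258
gripper_force: 40.2
```

>>> step_arm(xyz=[[0,0,-0.03],[0,0,-0.08],[0,0,-0.15],[0,0,-0.15],[0,0,0],[0,0,0]], rot=[[0,0,0],[0,0,0],[0,0,0],[0,0,0],[0,0,0],[0,0,0]])

```text
time_s: 12.18
eef_pos: [0.6176, 0.0063, 0.1329]
ee_rot: [-2.67, -1.649, 0.001]
wrist_force: [-1.2, 0.4, -1.6]
finger_gap: 0.0254
gripper_force: 39.6
```

Run:
```python
from station import env
from h import *
s,d=wristcam(env);cv2.imwrite("pics/w5.png",d["image"][...,::-1])
blobs(d,'c')
plan(s,[.6178,-.2366,.034],-12.2)
```

```text
c [   0    0  118  141 3116] [481.2 194.4] -81.9 [103.5  26.3] [470.4 194.3 101.   45.1] -79.3
c [   55   190   535   210 39206] [ 542.5 -134.4] -30.9 [444.6 184.4] [560.9 -98.3 608.7 248.7] -26.2
now [0.6176 0.0063 0.1329] az -26.6 tilt [-0.003  0.003 -1.   ] force [-1.2  0.4 -1.6] gap 0.0254 t 12.18
full rot/45deg [-0.005 -0.002 -0.32 ] shift/250mm [-0.949  0.206  0.396]
```

View pics/w5.png

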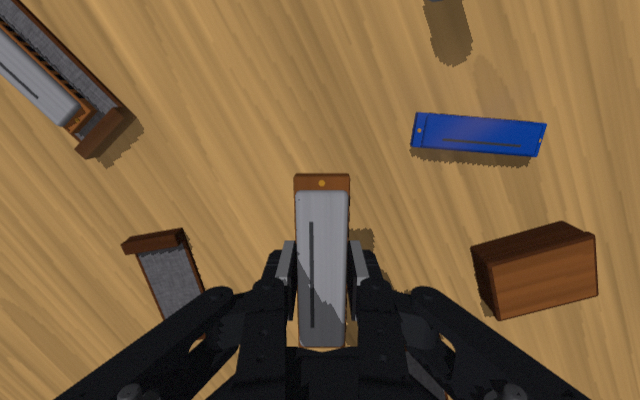

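Middle harmonica is held, with its far end at (322,174). I'll check its offset in hand from that edge, using the long one's edge at (322,129) in the previous picture as a control.

Run:
```python
from station import env
from h import *
s=env.sense();d=env.snapshot("wrist");A=np.linalg.inv(d["T_tool_cam"]);d=dict(d,R=A[:3,:3],t=A[:3,3])
print(cast(d,(322,129.5),.0153)*1e3,cast(d,(322,174.5),.0168)*1e3)
plan(s,[.6178,-.2366,.055],-12.2)
```

```text
[[67.70210103 -1.5754241 ]] [[46.73781608 -1.54074985]]
now [0.6172 0.0063 0.1322] az -26.6 tilt [-0.004  0.003 -1.   ] force [-0.1  0.7 -1.2] gap 0.026 t 12.22
full rot/45deg [-0.006 -0.002 -0.32 ] shift/250mm [-0.949  0.208  0.309]
```

>>> step_arm(xyz=[[0,0,0],[0,0,0],[-0.186,0.042,0],[-0.186,0.042,0],[-0.186,0.042,0],[-0.186,0.042,0],[-0.186,0.04,0],[0,0,0.15],[0,0,0.11],[0,0,0.03]], rot=[[-0.005,0,-0.16],[0,0,-0.16],[0,0,0],[0,0,0],[0,0,0],[0,0,0],[0,0,0],[0,0,0],[0,0,0],[0,0,0]])

```text
time_s: 13.52
eef_pos: [0.6177, -0.2313, 0.057]
ee_rot: [-2.441, -1.969, 0.002]
wrist_force: [-0.3, 0.6, -0.5]
finger_gap: 0.0258
gripper_force: 39.5
```

>>> step_arm(xyz=[[0,0,0],[0,0,0]], rot=[[0,0,0],[0,0,0]])

```text
time_s: 13.78
eef_pos: [0.6207, -0.2323, 0.0612]
ee_rot: [2.443, 1.972, 0.004]
wrist_force: [-0.7, 0.3, -1.3]
finger_gap: 0.0254
gripper_force: 39.5
```

Run:
```python
from station import env
from h import *
plan(env.sense(),[.6188,-.2318,.0348],-12.2)
```

```text
now [ 0.6207 -0.2323  0.0612] az -12.2 tilt [ 0.003  0.    -1.   ] force [-0.7  0.3 -1.3] gap 0.0254 t 13.78
full rot/45deg [ 0.004 -0.001 -0.   ] shift/250mm [ 0.    -0.008  0.106]
```

>>> step_arm(xyz=[[0,-0.008,0.04],[0,0,0.03],[0,0,0.02],[0,0,0.012],[0,0,0.004],[0,0,0],[0,0,0]], rot=[[0,0,0],[0,0,0],[0,0,0],[0,0,0],[0,0,0],[0,0,0],[0,0,0]])

```text
time_s: 14.65
eef_pos: [0.6177, -0.2315, 0.0348]
ee_rot: [-2.445, -1.972, -0.002]
wrist_force: [-3.4, 1.5, 7.8]
finger_gap: 0.0259
gripper_force: 40.6
```

Contact at the expected height, so I release.

>>> step_arm(xyz=[[0,0,0],[0,0,0],[0,0,0],[0,0,0],[0,0,0],[0,0,-0.1],[0,0,-0.2],[0,0,-0.2],[0,0,0],[0,0,0]], rot=[[0,0,0],[0,0,0],[0,0,0],[0,0,0],[0,0,0],[0,0,0],[0,0,0],[0,0,0],[0,0,0],[0,0,0]], grip=1)

```text
time_s: 15.9
eef_pos: [0.6174, -0.2315, 0.1583]
ee_rot: [-2.445, -1.972, -0.002]
wrist_force: [-0.4, -1.2, -0.6]
finger_gap: 0.0853
gripper_force: 0.0
```

Run:
```python
from station import env
from h import *
s,d=wristcam(env);cv2.imwrite("pics/w6.png",d["image"][...,::-1])
blobs(d,'h')
plan(s,[.450,-.2464,.18],-13.5)
```

```text
h [ 309  150   27   93 2144] [ 615.8 -233.9] 78.1 [91.6 23.5] [ 614.7 -236.7   89.8   23.5] 77.2
now [ 0.6174 -0.2315  0.1583] az -12.2 tilt [ 0.001  0.001 -1.   ] force [-0.4 -1.2 -0.6] gap 0.0853 t 15.9
full rot/45deg [ 0.001 -0.002  0.029] shift/250mm [-0.214 -0.637 -0.087]
```

View pics/w6.png

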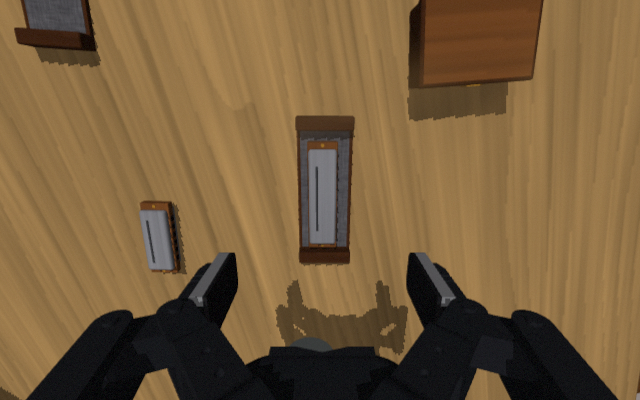

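Middle harmonica is down in its cradle at (322,195), within about 3 mm. Next is the short one.

>>> step_arm(xyz=[[0,0,-0.08],[-0.071,-0.212,0],[-0.071,-0.212,0],[-0.071,-0.212,0],[0,0,0],[0,0,0]], rot=[[0,0,0.03],[0,0,0],[0,0,0],[0,0,0],[0,0,0],[0,0,0]])

```text
time_s: 16.7
eef_pos: [0.4512, -0.2461, 0.1776]
ee_rot: [-2.468, -1.943, -0.003]
wrist_force: [0.5, -0.5, 0.7]
finger_gap: 0.0856
gripper_force: 0.0
```

Run:
```python
from station import env
from h import *
s,d=wristcam(env);cv2.imwrite("pics/w7.png",d["image"][...,::-1])
blobs(d,'h')
plan(s,[.450,-.2464,.029],-13.5)
```

```text
h [ 478   85   39   98 2178] [ 620. -233.] 78.2 [91.2 23.5] [ 618.8 -235.7   89.2   23.5] 77.9
now [ 0.4512 -0.2461  0.1776] az -13.56 tilt [ 0.001  0.002 -1.   ] force [ 0.5 -0.5  0.7] gap 0.0856 t 16.7
full rot/45deg [ 0.001 -0.002 -0.001] shift/250mm [-0.002 -0.004  0.595]
```

>>> step_arm(xyz=[[0,-0.004,0.2],[0,0,0.2],[0,0,0.1],[0,0,0.05],[0,0,0.045],[0,0,0],[0,0,0]], rot=[[0,0,0],[0,0,0],[0,0,0],[0,0,0],[0,0,0],[0,0,0],[0,0,0]])

```text
time_s: 17.62
eef_pos: [0.4506, -0.2462, 0.0303]
ee_rot: [2.467, 1.943, 0.004]
wrist_force: [0.7, 0.3, 0.0]
finger_gap: 0.0853
gripper_force: 0.0
```

>>> step_arm(xyz=[[0,0,0],[0,0,0],[0,0,0],[0,0,0],[0,0,0],[0,0,0],[0,0,0],[0,0,0]], rot=[[0,0,0],[0,0,0],[0,0,0],[0,0,0],[0,0,0],[0,0,0],[0,0,0],[0,0,0]], grip=-1)

```text
time_s: 18.62
eef_pos: [0.4501, -0.246, 0.03]
ee_rot: [2.468, 1.943, 0.003]
wrist_force: [0.0, -0.4, 5.9]
finger_gap: 0.0258
gripper_force: 39.8
```

>>> step_arm(xyz=[[0,0,-0.03],[0,0,-0.08],[0,0,-0.15],[0,0,-0.15],[0,0,0],[0,0,0]], rot=[[0,0,0],[0,0,0],[0,0,0],[0,0,0],[0,0,0],[0,0,0]])

```text
time_s: 19.38
eef_pos: [0.4495, -0.2457, 0.1318]
ee_rot: [-2.468, -1.943, -0.003]
wrist_force: [0.2, 0.9, 0.2]
finger_gap: 0.0258
gripper_force: 39.5
```

Run:
```python
from station import env
from h import *
s,d=wristcam(env);cv2.imwrite("pics/w8.png",d["image"][...,::-1])
blobs(d,'c')
plan(s,[.4457,-.0129,.055],-15.7)
```

```text
c [ 482   63   80  144 3290] [ 611.6 -227.2] 76.3 [124.2  43.9] [ 619.4 -235.2  116.9   47.4] 77.8
c [   54   207   536   193 31023] [ 418.4 -404.2] -14.5 [439.9 185.4] [ 418.8 -367.3  606.7  231.6] -13.5
now [ 0.4495 -0.2457  0.1318] az -13.55 tilt [ 0.001  0.001 -1.   ] force [0.2 0.9 0.2] gap 0.0258 t 19.38
full rot/45deg [ 0.001 -0.002  0.048] shift/250mm [ 0.892 -0.267  0.307]
```

View pics/w8.png

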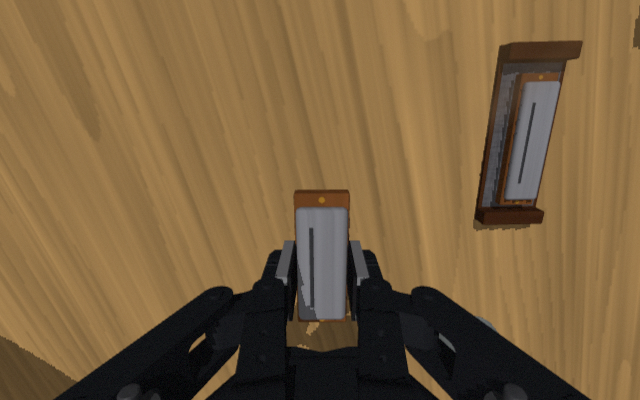

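Short harmonica is held straight, with its far end at (322,190), so it is about centred on the pads. The middle one sits well in its cradle at right.

>>> step_arm(xyz=[[0,0,0],[0.177,-0.053,0],[0.177,-0.053,0],[0.177,-0.053,0],[0.177,-0.053,0],[0.179,-0.055,0],[0,0,0.15],[0,0,0.1],[0,0,0.03],[0,0,0]], rot=[[0,0,0.048],[0,0,0],[0,0,0],[0,0,0],[0,0,0],[0,0,0],[0,0,0],[0,0,0],[0,0,0],[0,0,0]])

```text
time_s: 20.68
eef_pos: [0.4454, -0.0146, 0.0619]
ee_rot: [-2.505, -1.895, -0.001]
wrist_force: [-0.6, -0.6, -0.7]
finger_gap: 0.026
gripper_force: 39.5
```

>>> step_arm(xyz=[[0,0,0],[0,0,0]], rot=[[0,0,0],[0,0,0]])

```text
time_s: 20.92
eef_pos: [0.4462, -0.0145, 0.063]
ee_rot: [2.504, 1.896, 0.005]
wrist_force: [-0.4, -0.2, -0.9]
finger_gap: 0.0258
gripper_force: 39.5
```

Run:
```python
from station import env
from h import *
plan(env.sense(),[.4454,-.0141,.034],-15.7)
```

```text
now [ 0.4462 -0.0145  0.063 ] az -15.74 tilt [ 0.003  0.001 -1.   ] force [-0.4 -0.2 -0.9] gap 0.0258 t 20.93
full rot/45deg [ 0.003 -0.002 -0.001] shift/250mm [ 0.001 -0.004  0.116]
```

>>> step_arm(xyz=[[0,-0.003,0.045],[0,0,0.035],[0,0,0.02],[0,0,0.01],[0,0,0.004],[0,0,0],[0,0,0]], rot=[[0,0,0],[0,0,0],[0,0,0],[0,0,0],[0,0,0],[0,0,0],[0,0,0]])

```text
time_s: 21.8
eef_pos: [0.4515, -0.0143, 0.0392]
ee_rot: [-2.499, -1.893, 0.01]
wrist_force: [0.1, -1.1, -0.9]
finger_gap: 0.0257
gripper_force: 39.5
```

Run:
```python
from station import env
from h import *
s=env.sense();print(s["joint_pos"].round(3),s["joint_vel"].round(3))
plan(s,[.4454,-.0141,.034],-15.7)
```

```text
[-0.093  0.913  0.04   2.21  -0.877  0.044  0.534] [ 0.002  0.003 -0.002  0.001 -0.004  0.001  0.005]
now [ 0.4515 -0.0143  0.0392] az -15.72 tilt [-0.009  0.001 -1.   ] force [ 0.1 -1.1 -0.9] gap 0.0257 t 21.8
full rot/45deg [-0.012  0.001 -0.   ] shift/250mm [-0.006 -0.024  0.021]
```

J6 is at its lower limit here because the forearm hangs vertical, so the tool can't come further in while upright. A slight tilt with the fingertips towards the base should free it.

>>> step_arm(xyz=[[0,0,0],[0,0,0],[0,0,0]], rot=[[0.03,0,0],[0.03,0,0],[0,0,0]])

```text
time_s: 22.18
eef_pos: [0.4518, -0.0144, 0.039]
ee_rot: [-2.469, -1.871, 0.055]
wrist_force: [-0.0, 0.3, -0.9]
finger_gap: 0.0257
gripper_force: 39.5
```

Run:
```python
from station import env
from h import *
s=env.sense();print(s["joint_pos"].round(3),s["joint_vel"].round(3))
plan(s,[.4454,-.0141,.034],-15.7)
```

```text
[-0.138  0.924  0.131  2.172 -0.861  0.159  0.528] [ 0.01  -0.002 -0.02   0.019 -0.007 -0.018  0.005]
now [ 0.4518 -0.0144  0.039 ] az -15.7 tilt [-0.054  0.013 -0.998] force [-0.   0.3 -0.9] gap 0.0257 t 22.18
full rot/45deg [-0.071  0.002 -0.   ] shift/250mm [-0.006 -0.025  0.02 ]
```

>>> step_arm(xyz=[[-0.004,-0.013,0.003],[0,-0.012,0.004],[0,0,0.006],[0,0,0]], rot=[[0,0,0],[0,0,0],[-0.02,0,0],[0,0,0]])

```text
time_s: 22.68
eef_pos: [0.444, -0.0134, 0.0359]
ee_rot: [-2.478, -1.876, 0.041]
wrist_force: [-0.1, 0.4, -1.6]
finger_gap: 0.0258
gripper_force: 39.5
```

Run:
```python
from station import env
from h import *
s=env.sense();print(s["joint_pos"].round(3),s["joint_vel"].round(3))
plan(s,[.4454,-.0141,.034],-15.7)
```

```text
[-0.106  0.923  0.069  2.204 -0.883  0.088  0.544] [-0.01  -0.001  0.019 -0.015  0.004  0.015 -0.003]
now [ 0.444  -0.0134  0.0359] az -15.75 tilt [-0.041  0.011 -0.999] force [-0.1  0.4 -1.6] gap 0.0258 t 22.68
full rot/45deg [-0.054  0.001 -0.001] shift/250mm [-0.001  0.006  0.008]
```

>>> step_arm(xyz=[[0,0.006,0.003],[0,0,0.003],[0,0,0],[0,0,0]], rot=[[0,0,0],[0,0,0],[0,0,0],[0,0,0]])

```text
time_s: 23.18
eef_pos: [0.4464, -0.014, 0.0344]
ee_rot: [-2.479, -1.877, 0.04]
wrist_force: [-0.6, 0.5, 0.3]
finger_gap: 0.0255
gripper_force: 39.6
```

>>> step_arm(xyz=[[0,0,0],[0,0,0],[0,0,0],[0,0,0],[0,0,0],[0,0,-0.1],[0,0,-0.2],[0,0,-0.2],[0,0,0],[0,0,0]], rot=[[0,0,0],[0,0,0],[0,0,0],[0,0,0],[0,0,0],[0,0,0],[0,0,0],[0,0,0],[0,0,0],[0,0,0]], grip=1)

```text
time_s: 24.42
eef_pos: [0.4509, -0.0147, 0.1591]
ee_rot: [-2.477, -1.878, 0.041]
wrist_force: [0.4, -0.5, -0.7]
finger_gap: 0.0855
gripper_force: 0.0
```

Run:
```python
from station import env
from h import *
s,d=wristcam(env);cv2.imwrite("pics/w9.png",d["image"][...,::-1])
im=cv2.cvtColor(d["image"],cv2.COLOR_RGB2HSV).astype(int)
print(s["joint_pos"].round(3),s["eef_pos"].round(3))
def f(m,z):
    k,l,st,_=cv2.connectedComponentsWithStats(m.astype(np.uint8))
    for i in range(1,k):
        if 800<st[i,4]<9000: print(st[i],*rect(cast(d,np.argwhere(l==i)[:,::-1],z)))
f((im[...,1]<60)&(im[...,2]>110),.022)
```

```text
[-0.344  0.719  0.469  2.152 -0.727  0.479  0.428] [ 0.451 -0.015  0.159]
[ 309  160   25   65 1388] [443.  -12.5  61.1  22.2] 75.1
```

View pics/w9.png

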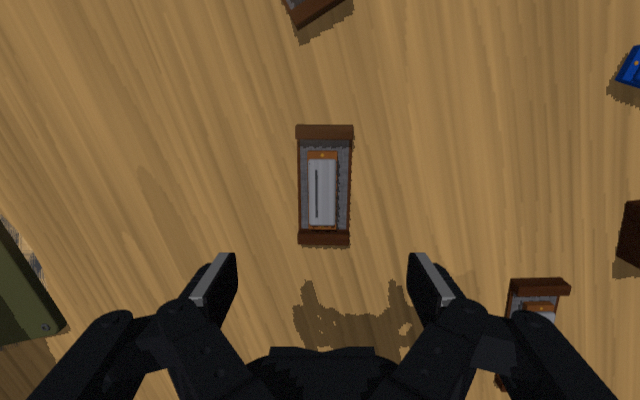

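Short harmonica sits centred in its cradle at (322,192), about 3 mm off. I'll do one last check from the fixed cameras before handing in.

Run:
```python
from station import env
from h import *
for n in("top","scene"):
    d=env.snapshot(n);im=cv2.cvtColor(d["image"],cv2.COLOR_RGB2HSV).astype(int)
    k,l,st,_=cv2.connectedComponentsWithStats(((im[...,1]<60)&(im[...,2]>110)).astype(np.uint8))
    for i in range(1,k):
        if 100<st[i,4]<700:
            r=rect(cast(d,np.argwhere(l==i)[:,::-1],.022))
            if 20<r[0][3]<32: print(n,*r)
```

```text
top [ 615.5 -236.3   90.3   24.4] 77.6
top [461.4 214.5 126.8  24.6] -76.0
scene [462.3 215.2 125.2  22.4] -76.9
scene [ 615.9 -235.9   86.6   22.4] 77.0
```

```bash
python3 -c "
from station import env
print(env.sign_off())"
```

```text
the job is handed in; nothing more can be done
None
```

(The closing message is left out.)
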